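# Click the turbine insert home in the model plant's guide

## Robot

A 6-joint arm with a two-finger parallel gripper is mounted at the origin on the work surface. World frame = base frame: x ahead of the robot, y to its left, z up, the work surface at z = 0. Lengths are in m, angles in degrees, forces in N, time in s.
With the tool pointing down it reaches from about 0.25 to 0.85 m from the base axis. Payload 12.5 kg.
Tool frame: the origin (TCP) lies midway between the tips of the shut fingers; the grasp point (between the pads) lies robot.grip_depth behind it (robot.grip_depth is the distance from the TCP to the grasp point, in m); z points along the fingers, x is the direction in which the jaws open and shut, and the axes are right-handed (so a half turn about z gives the same grasp; the last joint's range is limited). The gripper opens to 93 mm and grips with 3 to 60 N. Pads are 15 mm wide; open, the fingers measure 128 mm over their backs; the gripper's body (75 mm by 188 mm) begins 65 mm behind the grasp point.
Start: joints at [-71.138, 20.094, 94.641, -0, 65.266, -4.847], TCP at [0.221, -0.504, 0.219] pointing down, gripper open.
Joint ranges: [-157.81, 157.81], [-45, 120.19], [0.68, 151.7], [-89.99, 269.99], [4.06, 180], [-164.3, 164.3]. Speed limits (degrees/s): [127.2, 127.2, 159.86, 180, 180, 180].

## Interface

Orientations are given as a 3x3 rotation matrix whose columns are the frame's x, y, z axes.
In Python, from bench import robot gives the robot as it stands.
- The arm moves only by the tool carry_out, never from a script. Its argument "deltas" is a list of rows, each a list of 6 numbers: the shift along the tool's x, y, z in m, then the turn, a rotation vector about the tool's x, y, z in degrees. In form: [[tx, ty, tz, wx, wy, wz], ...]. A call has 1 to 12 rows; each row shifts and turns the commanded pose from where the row before left it, along the tool's axes as they then stand; what a row does not reach is not made up. A row lasts 1/12 s, in which the tool goes at most 41.7 mm and 7.16 degrees, less where a joint would pass 70% of its speed; a pose out of reach is approached as far as the arm can. A call with a gripper value outside its range is refused whole. "claw" is the finger opening in m, from 0 to 0.093, set as the call begins (left out, the last holds). The fingers move at their own pace and stop on an object; the grip force is fixed at half the most. Time passes only in rows, so rows that do not move let the fingers close. It gives the time, the measured TCP pose, the force and the opening at its end, in the units of the state.
- robot.sense(): the state, without advancing time (a new reading comes with each control period).
- robot.camera(name): name is "side" or "top" or "wrist"; returns a dict with "frame" (384x512x3 uint8, red, green, blue), "intrinsics" (3x3 intrinsics, pixels), "R" (3x3) and "t" (3): a world point X has camera coordinates R X + t. Camera axes: x right, y down, z forward; pixel columns grow to the right and rows downward; lengths in m; the calibration is good to about 2 mm. A picture is of the moment at which its call begins. There is no depth.
- robot.job_done(): hands the job in, once; it reports no verdict.
The state is a dict: "clock": time; "qpos": joint angles; "joint_velocities": joint speeds; "joint_torque": joint torques, N m; "tcp_pos": TCP position; "ee_rot": TCP orientation; "wrist_force": force on the tool from outside, world axes, zero at the start; "ft_torque": the same for the moment, N m; "width": opening from 0.0 (shut) to 1.0 (fully open).
Only numpy, scipy, OpenCV 4.12 (cv2) and the standard library are available. Lean on these libraries where they do the work, as an engineer would, in place of code of your own. Each camera call takes 0.05 s, during which the arm holds its last target.

## Task

Pick up the round-nosed turbine insert by its upright bar, lay it in the flared open mouth of the guide and push it along, nose first, until the sprung pawl clicks in behind its tail, without squashing the sprung end buffer more than 5 mm. Then, still holding it, tug it gently straight back until the cushioned pawl gives by about 3 to 5 mm (never over 7), to prove it is caught, and let go, leaving it flat in the guide behind the pawl. It is a light printed model: set the insert down softly, never push it or the guide or pawl with more than 35 N, and leave the other parts on the table where they are.

Things in the scene. Friction and masses are not known exactly. Their poses are not given: they have to be found in the camera images.
- insert: Turbine insert, loose, grey plastic, 0.14-0.26 kg. Base 80 long (x) x 40 wide x 22 high; +x end = nose, rounded in plan (radius 20), -x end = flat tail. Mid-top the grip bar, from 22 to 68 above the underside: a web 28 long (x), 14 thick (y), with end flanges 25 wide that keep fingers from sliding off; low casings fore and aft (to 32). Origin: centre of the underside; nose tip x = +40, tail x = -40 (all sizes in mm).
- nose (a point): Tip of the insert's rounded nose, on its centre line at the underside: 40 mm ahead (+x) of the insert's origin.
- guide: Guide, grey plastic, fixed. Origin: on the channel's centre line, at table level; x = pushing direction, +y = pawl's side. Floor plate 4 thick, x -120 to +145. Walls 24 to 28 high: flared from 72 apart (x = -120) to 44 (x = -20), then parallel to x = +88. From x = +42 to +88 lips (28 to 32 above the table) cover the edges, leaving a slot 32 wide for the bar; fingers 34 above the table clear them (mm).
- mouth (a point): Point on the guide's floor (4 mm above the table, guide x = -75 mm, y = 0), in the open flared mouth, where the insert's origin can be set down, nose to the guide's +x, clear of the pawl. Axes as the guide's.
- seat (a point): Point on the guide's floor (guide x = +60 mm, y = 0): the nominal place of the caught insert's origin. An aluminium carriage on the guide carries the pawl and the sprung end buffer together; it is clamped up to 12 mm either way along x from nominal, which is not measured. Nominally the tooth's blocking face is at guide x = +20 and the buffer's face at +103, always 83 apart, so a caught insert has 3 mm of free play.
- pawl (a joint): Swing of the steel pawl, rad: an arm 50 mm long pivoting about the vertical, its slanted tooth reaching 8 mm into the channel at 0. The passing insert holds it at about 0.09 to 0.16 (3 to 6 N sideways, about 3 to 12 N of push); when the tail has passed it clicks back to 0 and blocks the return.
- cushion (a joint): How far the pawl's sprung pivot is drawn back towards the mouth, m, 0 to 0.010. 0 at rest and while pushing in. When a caught insert is pulled back it yields: from 2 N on, 1 N per mm (5 N at 3 mm, 12 N at its limit); the insert's drag in the channel can add 2 to 10 N at the hand. Springs back to 0. It must not be drawn beyond 7 mm.
- buffer (a joint): How far the sprung end buffer (a steel plate 32 wide across the channel's end) is pressed in, m, 0 to 0.008; 0 at rest. The nose meets it 3 mm after the click. It yields from about 4 N on, 1.5 N per mm, and is hard at its limit. It need not be pressed at all; it must not be pressed in beyond 5 mm.
- pump_block: Bystander: loose grey block 60 x 42 x 24 mm with a mushroom knob on top, 60 high in all; square at both ends. Origin: centre of the underside.
- condenser: Bystander: loose grey round disc of diameter 60 mm, 20 high, with an upright bar to 55 high. Origin: centre of the underside.
- transformer: Bystander: loose yellow finned block 90 x 64 x 45 mm with three slim ribbed white insulators in a row, 95 high in all. Origin: centre of the underside.
- pipe_piece: Bystander: loose white pipe 120 mm long, lying along its x axis, with two hexagonal nuts 36 across flats. Origin: under its middle, at table level.
- collar: Bystander: loose white ring, 52 outside mm, 34 inside, 18 high. Origin: centre of the underside.
- driver: Bystander: loose screwdriver 170 mm long, lying along its x axis. Origin: under its middle, at table level.
Mind the look-alikes: they are no part of the job. Leave any black or red look-alike of the insert alone.

How it is judged:
By the outcome, as a careful person would: the job done as asked, in the order asked, and still so for the second after the job is handed in, with the robot touching nothing.
It also fails if it takes over 64 s, if anything falls off the work surface, if the arm or the gripper's body presses on something with over 40 N, if the wrist force passes 120 N, or if a joint passes its speed limit or range.

## Working session

There is one attempt and no reset: what is moved stays moved. The work goes in short steps, Python scripts to look and compute and a tool call to move; the robot and the scene stay as the last step left them, time stands still between calls to the robot, and variables do not carry over. Pictures are saved under pics/ and viewed, and the job is handed in when it is done.

Besides the shell and the picture viewer there is one more tool, called after "Call:" by a JSON object that holds its "name" and its "arguments", one argument or row to a line. carry_out: Moves the arm, as the interface text tells. Its arguments: {"type":"object","properties":{"deltas":{"type":"array","items":{"type":"array","items":{"type":"number"}}},"claw":{"type":"number"}},"required":["deltas"]}

```bash
mkdir -p pics; ls
python3 - <<'E'
from bench import robot
import cv2,numpy as np
print(robot.sense()); print(robot.grip_depth)
for n in ["side","top","wrist"]:
    c=robot.camera(n); cv2.imwrite(f"pics/{n}0.png",cv2.cvtColor(c["frame"],cv2.COLOR_RGB2BGR))
    np.savez(f"{n}0.npz",**c)
    print(n,c["intrinsics"].tolist(),np.round(c["R"],4).tolist(),c["t"])
E
```

```text
pics
{'clock': 0.0, 'qpos': array([-7.11359648e+01,  2.01261803e+01,  9.46762531e+01, -2.14284635e-04,
        6.52642067e+01, -4.84554236e+00]), 'joint_velocities': array([-0.06252917, -0.03716563, -0.10089764, -0.0175835 , -0.13563564,
        0.13163456]), 'joint_torque': array([ 9.51303207e-06, -4.97322893e+01, -2.85250533e+01,  6.99920696e-02,
        2.58226879e-02, -8.33938452e-05]), 'tcp_pos': array([ 0.22108436, -0.50324375,  0.21808843]), 'ee_rot': array([[ 4.02102048e-01, -9.15594779e-01, -3.79268907e-04],
       [-9.15594124e-01, -4.02102215e-01,  1.09952105e-03],
       [-1.15922060e-03, -9.48632826e-05, -9.99999324e-01]]), 'wrist_force': array([ 0.19669012, -0.11036771,  0.50670332]), 'ft_torque': array([-0.01551116,  0.02587069,  0.00858911]), 'width': 0.9963992180296779}
0.0188
side [[383.91510247129014, 0.0, 259.389442236568], [0.0, 383.91510247129014, 188.28797126762092], [0.0, 0.0, 1.0]] [[-0.8554, -0.5178, -0.0139], [-0.3056, 0.5262, -0.7936], [0.4182, -0.6746, -0.6083]] [0.45813703 0.18995666 0.89773905]
top [[439.4191352974314, 0.0, 248.51498022749948], [0.0, 439.4191352974314, 192.84302112120832], [0.0, 0.0, 1.0]] [[-0.0205, -0.9998, -0.0016], [-0.9822, 0.0204, -0.1866], [0.1866, -0.0022, -0.9824]] [0.02212632 0.50631387 1.20915143]
wrist [[298.70575027556845, 0.0, 254.2097998038319], [0.0, 298.70575027556845, 194.9459555337948], [0.0, 0.0, 1.0]] [[0.4019, -0.9157, -0.0011], [-0.8829, -0.3879, 0.2646], [-0.2427, -0.1054, -0.9644]] [-0.54968253 -0.03032401  0.39011033]
```

View pics/top0.png

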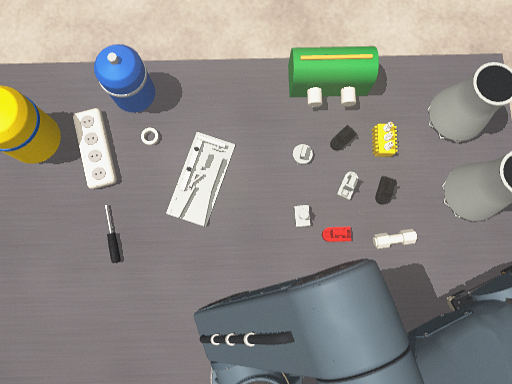

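View pics/side0.png

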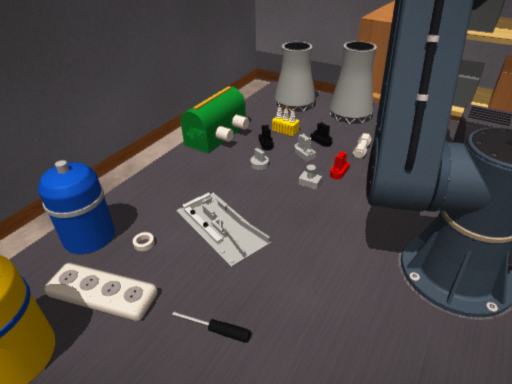

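View pics/wrist0.png

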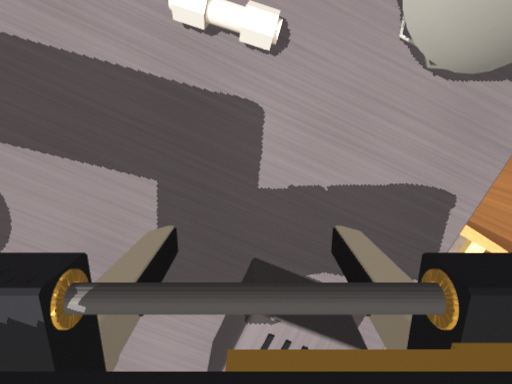

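Run:
```python
import cv2
t=cv2.imread("pics/top0.png"); s=cv2.imread("pics/side0.png")
cv2.imwrite("pics/c1.png",cv2.resize(t[160:210,320:380],None,fx=12,fy=12,interpolation=cv2.INTER_CUBIC))
cv2.imwrite("pics/c2.png",cv2.resize(t[125:230,155:245],None,fx=5.7,fy=5.7,interpolation=cv2.INTER_CUBIC))
cv2.imwrite("pics/c3.png",cv2.resize(s[125:195,245:335],None,fx=8,fy=8,interpolation=cv2.INTER_CUBIC))
cv2.imwrite("pics/c4.png",cv2.resize(s[185:270,170:275],None,fx=7,fy=7,interpolation=cv2.INTER_CUBIC))
```

```text
(no output)
```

View pics/c1.png

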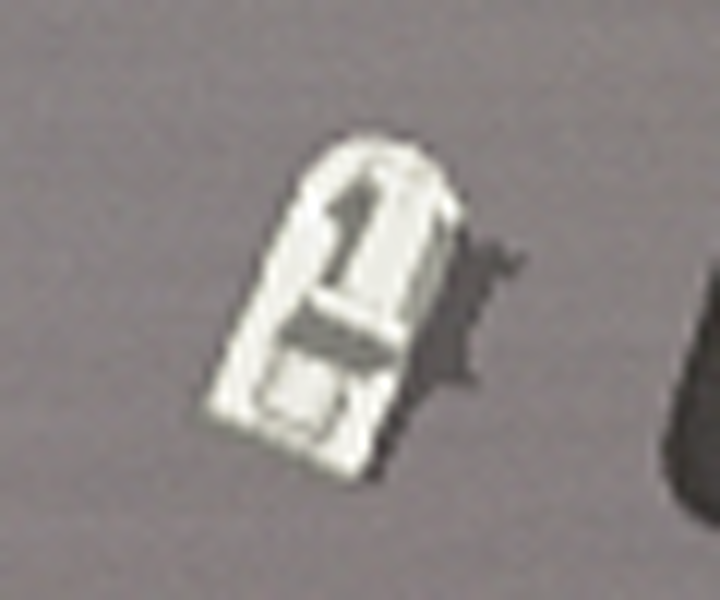

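View pics/c2.png

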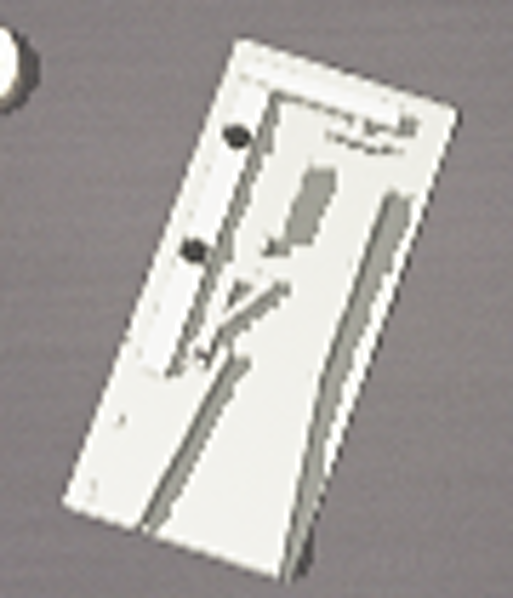

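View pics/c3.png

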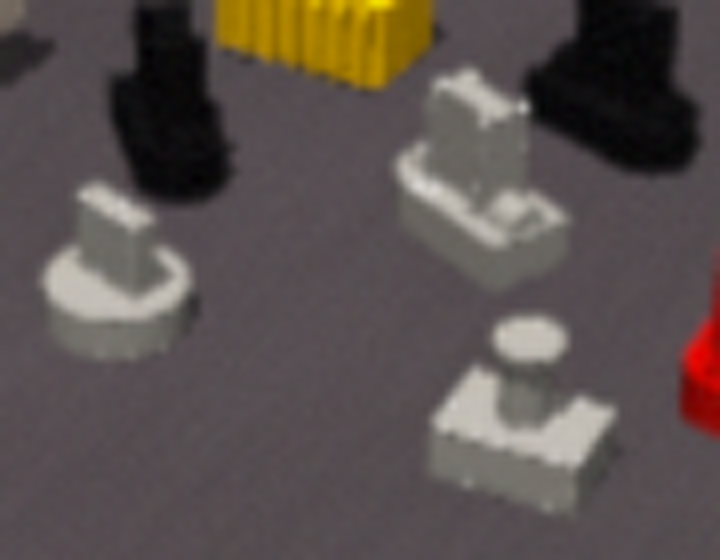

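View pics/c4.png

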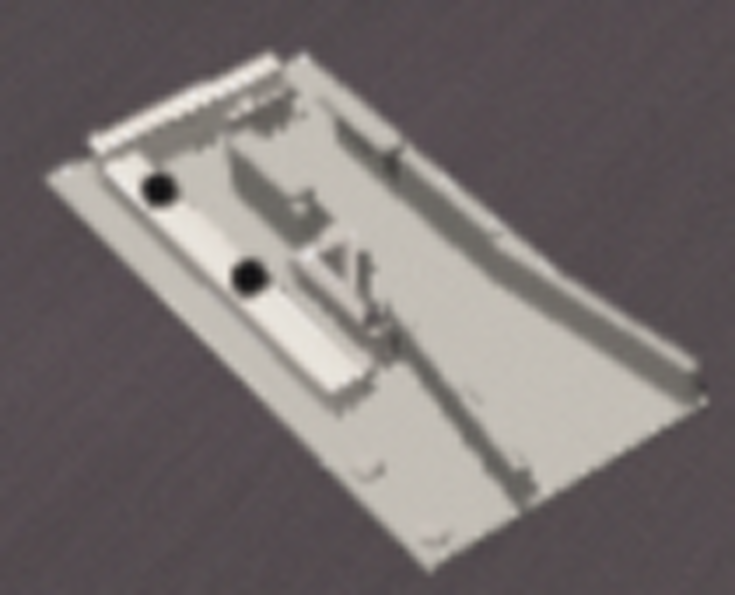

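```bash
cat > h.py <<'E'
import numpy as np, cv2
from scipy.optimize import least_squares
def ld(n): return dict(np.load(n))
def proj(c,P):
    X=np.atleast_2d(P)@c["R"].T+c["t"]; u=X@c["intrinsics"].T
    return u[:,:2]/u[:,2:]
def back(c,uv,z):
    uv=np.atleast_2d(uv).astype(float)
    d=np.c_[uv,np.ones(len(uv))]@np.linalg.inv(c["intrinsics"]).T@c["R"]
    o=-c["R"].T@c["t"]
    return o+d*((z-o[2])/d[:,2:])
def world(p,L):  # p=x,y,yaw(rad); L local mm
    L=np.atleast_2d(L)/1000.; c,s=np.cos(p[2]),np.sin(p[2])
    return np.c_[p[0]+c*L[:,0]-s*L[:,1],p[1]+s*L[:,0]+c*L[:,1],L[:,2]]
def crop(uv,x0,y0,f): return (np.array(uv,float)+.5)/f-.5+np.array([x0,y0])
E
python3 - <<'E'
from h import *
t=ld("top0.npz");s=ld("side0.npz")
for n,c in(("t",t),("s",s),("w",ld("wrist0.npz"))): print(n,-c["R"].T@c["t"])
g=crop([(238,40),(460,108),(288,580),(65,505)],155,125,5.7)
G=back(t,g,.004);print("guide plate top\n",G)
gs=crop([(45,178),(430,572),(708,402),(303,55)],170,185,7)
print("side\n",back(s,gs,.004))
i=crop([(205,405),(360,480)],320,160,12); print("tail",back(t,i,.022),"bot",back(t,i,0))
print("nose",back(t,crop([(375,130)],320,160,12),.022))
# bar top from side view: corners of bar top
b=crop([(432,85),(465,68),(528,105),(490,125)],245,125,8); print("bar top",back(s,b,.068))
E
```

```text
t [0.27216306 0.01447494 1.28242279]
s [0.07449809 0.7428525  0.70322732]
w [ 0.28884249 -0.47398192  0.38362436]
guide plate top
 [[0.70786598 0.16637491 0.004     ]
 [0.6676308  0.04846041 0.004     ]
 [0.41806427 0.14028864 0.004     ]
 [0.45921466 0.2550842  0.004     ]]
side
 [[0.70550653 0.17031233 0.004     ]
 [0.45607771 0.26117866 0.004     ]
 [0.41473999 0.14417832 0.004     ]
 [0.66394439 0.05388219 0.004     ]]
tail [[ 0.50485497 -0.24543019  0.022     ]
 [ 0.48558139 -0.28192726  0.022     ]] bot [[ 0.50891649 -0.2499667   0.        ]
 [ 0.48930649 -0.2871008   0.        ]]
nose [[ 0.57265133 -0.29113831  0.022     ]]
bar top [[ 0.54864975 -0.27382268  0.068     ]
 [ 0.54309771 -0.29338504  0.068     ]
 [ 0.50730015 -0.27858412  0.068     ]
 [ 0.51375782 -0.25635728  0.068     ]]
```

Candidates for the insert (top image): grey rounded-nose part at (348,185), grey pump_block at (303,215), condenser at (303,154), black look-alikes at (343,138) and (386,190), and a red one at (338,234). The crop at (348,185) shows a grey body with one round end, a flat tail and a flanged bar. That is the insert. Its nose points up in the image, yaw about -28°. The guide is at (200,180), with its mouth at the bottom and the pawl on the left.

Call:
{"name": "carry_out", "arguments": {
  "deltas": [
    [0, 0, 0, 0, 0, 6.5],
    [0, 0, 0, 0, 0, 6.5],
    [0, 0, 0, 0, 0, 6.5],
    [0, 0, 0, 0, 0, 6.5],
    [0, 0, 0, 0, 0, 6.5],
    [0, 0, 0, 0, 0, 6.5],
    [0, 0, 0, 0, 0, 6.5],
    [0, 0, 0, 0, 0, 6.5]
  ],
  "claw": 0.05
}}

```text
clock: 0.82
tcp_pos: [0.2211, -0.5034, 0.2184]
ee_rot: [[-0.479, -0.878, -0.0], [-0.878, 0.479, 0.0], [-0.0, 0.0, -1.0]]
wrist_force: [-0.3, -0.1, -0.9]
width: 0.542
```

Call:
{"name": "carry_out", "arguments": {
  "deltas": [
    [-0.029, -0.014, 0, 0, 0, 0],
    [-0.029, -0.014, 0, 0, 0, 0],
    [-0.029, -0.014, 0, 0, 0, 0],
    [-0.029, -0.014, 0, 0, 0, 0],
    [-0.029, -0.014, 0, 0, 0, 0],
    [-0.029, -0.014, 0, 0, 0, 0],
    [-0.029, -0.014, 0, 0, 0, 0],
    [-0.029, -0.014, 0, 0, 0, 0],
    [-0.029, -0.014, 0, 0, 0, 0],
    [-0.029, -0.014, 0, 0, 0, 0],
    [-0.029, -0.014, 0, 0, 0, 0],
    [-0.029, -0.014, 0, 0, 0, 0]
  ]
}}

```text
clock: 1.82
tcp_pos: [0.5351, -0.2755, 0.2184]
ee_rot: [[-0.474, -0.881, -0.0], [-0.881, 0.474, 0.0], [0.0, 0.0, -1.0]]
wrist_force: [0.3, 0.2, 0.6]
width: 0.537
```

Run:
```python
from bench import robot
import cv2,numpy as np
s=robot.sense(); print(s["tcp_pos"],s["clock"])
for n in ["wrist","side"]:
    c=robot.camera(n); cv2.imwrite(f"pics/{n}1.png",cv2.cvtColor(c["frame"],cv2.COLOR_RGB2BGR)); np.savez(f"{n}1.npz",**c)
```

```text
[ 0.53509512 -0.27551411  0.21841918] 1.8167
```

View pics/wrist1.png

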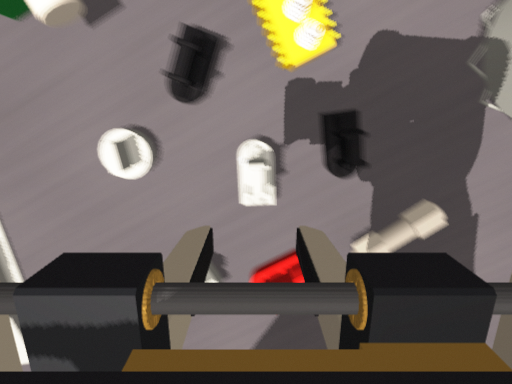

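Run:
```python
import cv2
t=cv2.imread("pics/wrist1.png")
cv2.imwrite("pics/c5.png",cv2.resize(t[125:217,210:305],None,fx=6.4,fy=6.4,interpolation=cv2.INTER_CUBIC))
```

```text
(no output)
```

View pics/c5.png

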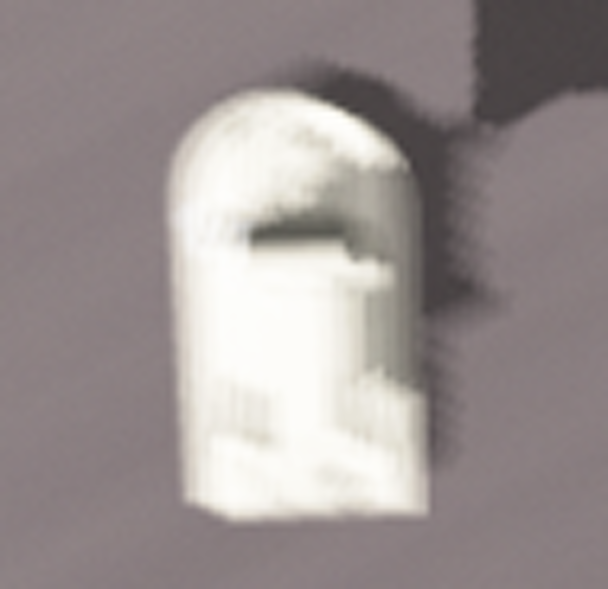

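Run:
```python
from h import *
w=ld("wrist1.npz"); print(w["intrinsics"],-w["R"].T@w["t"],w["R"],w["frame"].shape)
p=crop([(185,500),(428,515),(270,90),(170,190),(418,190)],210,125,6.4)
print(back(w,p,.022))
t=ld("top0.npz")
# condenser in both
print(back(w,[(97,150),(153,155),(125,128),(125,180)],.02)); print(back(t,[(293,154),(312.5,154)],.02))
```

```text
[[298.70575028   0.         254.2097998 ]
 [  0.         298.70575028 194.94595553]
 [  0.           0.           1.        ]] [ 0.60029989 -0.31053398  0.38384563] [[-4.74026787e-01 -8.80510103e-01 -7.50461135e-04]
 [-8.49014832e-01  4.56844910e-01  2.65455351e-01]
 [-2.33393274e-01  1.26470100e-01 -9.64122862e-01]] (384, 512, 3)
[[ 0.51316933 -0.24071628  0.022     ]
 [ 0.48763935 -0.28161109  0.022     ]
 [ 0.57551073 -0.29356453  0.022     ]
 [ 0.56806956 -0.26802093  0.022     ]
 [ 0.54582872 -0.3093435   0.022     ]]
[[ 0.65244366 -0.12161134  0.02      ]
 [ 0.61513926 -0.17811328  0.02      ]
 [ 0.65787833 -0.16654477  0.02      ]
 [ 0.60556364 -0.13011946  0.02      ]]
[[ 0.62671366 -0.12306922  0.02      ]
 [ 0.62549836 -0.18103005  0.02      ]]
```

```bash
cat > fit.py <<'E'
from h import *
from scipy.optimize import minimize
a=np.linspace(-np.pi/2,np.pi/2,15)
pl=[(-40,-20),(-40,20)]+[(20+20*np.cos(t),-20*np.sin(-t)) for t in a[::-1]]
base=[(x,y,z) for x,y in pl for z in(0,22)]
bar=[(x,y,z) for x in(-14,14) for y in(-12.5,12.5) for z in(22,68)]
def sil(c,p,roi,S=8):
    x0,y0,x1,y1=roi; m=np.zeros(((y1-y0)*S,(x1-x0)*S),np.uint8)
    for pts in(base,bar):
        uv=(proj(c,world(p,pts))-[x0,y0]+.5)*S-.5
        cv2.fillConvexPoly(m,cv2.convexHull(np.round(uv).astype(np.int32)),255)
    return cv2.resize(m,(x1-x0,y1-y0),interpolation=cv2.INTER_AREA)/255.
E
python3 - <<'E'
from fit import *
views=[]
for n,roi,th in(("top0",(325,163,367,206),(150,190)),("side0",(290,130,320,165),(75,120)),("wrist1",(220,125,295,217),(160,200))):
    c=ld(n+".npz");x0,y0,x1,y1=roi
    g=cv2.cvtColor(c["frame"],cv2.COLOR_RGB2GRAY)[y0:y1,x0:x1].astype(float)
    m=np.clip((g-th[0])/(th[1]-th[0]),0,1)
    print(n,np.median(g),g.max()); views.append((c,roi,m,n))
def cost(p,vs):
    q=[p[0],p[1],p[2]/50]
    return sum(((sil(c,q,roi)-m)**2).sum()/m.sum() for c,roi,m,n in vs)
for vs in([views[0]],[views[1]],[views[2]],views[:2],views):
    r=minimize(cost,[.534,-.277,np.radians(-26)*50],args=(vs,),method="Nelder-Mead",options=dict(initial_simplex=[[.534,-.277,-23],[.539,-.277,-23],[.534,-.272,-23],[.534,-.277,-20]],xatol=1e-4,fatol=1e-4))
    print([v[3] for v in vs],r.x[:2],np.degrees(r.x[2]/50),r.fun)
q=[r.x[0],r.x[1],r.x[2]/50]
rows=[]
for c,roi,m,n in views:
    x0,y0,x1,y1=roi;f=9
    im=cv2.cvtColor(c["frame"],cv2.COLOR_RGB2BGR)[y0:y1,x0:x1]; im=cv2.resize(im,None,fx=f,fy=f,interpolation=cv2.INTER_CUBIC)
    s=cv2.resize(sil(c,q,roi),None,fx=f,fy=f); k=(s>.5).astype(np.uint8)
    cs,_=cv2.findContours(k,0,2); cv2.drawContours(im,cs,-1,(0,0,255),1)
    im=cv2.resize(im,None,fx=min(1,260/im.shape[1]),fy=min(1,260/im.shape[1])); rows.append(cv2.copyMakeBorder(im,0,340-im.shape[0],0,270-im.shape[1],0))
cv2.imwrite("pics/f1.png",np.hstack(rows)[:, :800])
E
```

```text
top0 131.0 253.0
side0 82.0 211.0
wrist1 132.0 253.0
['top0'] [ 0.53456709 -0.28267873] -24.6592005597806 0.3414328950333756
['side0'] [ 0.53276591 -0.28232714] -27.702212184318903 0.18123977533300342
['wrist1'] [ 0.53720435 -0.27500417] -24.318398477109675 0.150147982874305
['top0', 'side0'] [ 0.53415404 -0.28317995] -25.94237614084904 0.5295735228096315
['top0', 'side0', 'wrist1'] [ 0.53461863 -0.27972305] -22.954300789186064 0.9067650105724465
```

View pics/f1.png

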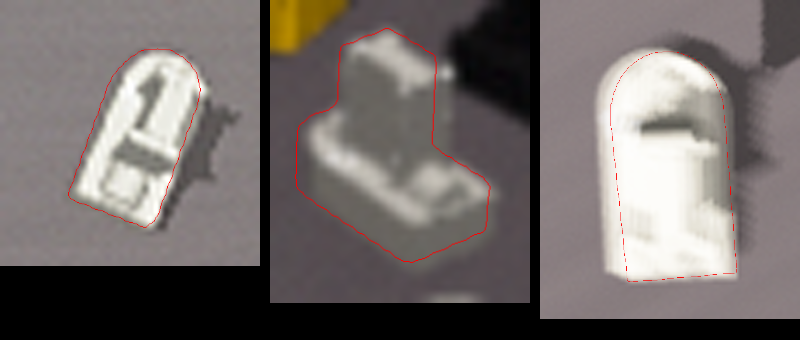

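The wrist frame looks motion-smeared, since the arm was still settling. I'll move closer, settle and retake.

Call:
{"name": "carry_out", "arguments": {
  "deltas": [
    [0, 0, 0.02, 0, 0, 0],
    [0, 0, 0.02, 0, 0, 0],
    [0, 0, 0.02, 0, 0, 0],
    [0, 0, 0, 0, 0, 0],
    [0, 0, 0, 0, 0, 0],
    [0, 0, 0, 0, 0, 0]
  ]
}}

```text
clock: 2.42
tcp_pos: [0.5342, -0.2773, 0.1598]
ee_rot: [[-0.474, -0.88, 0.001], [-0.88, 0.474, -0.001], [0.0, -0.001, -1.0]]
wrist_force: [0.9, -0.7, -0.7]
width: 0.538
```

```bash
cat > snap.py <<'E'
import sys
from bench import robot
import cv2,numpy as np
k=sys.argv[1]; s=robot.sense(); print(s["clock"],s["tcp_pos"].round(4),"w",s["width"],"F",s["wrist_force"].round(2),"q6",s["qpos"].round(1))
for n in sys.argv[2:]:
    c=robot.camera(n); cv2.imwrite(f"pics/{n}{k}.png",cv2.cvtColor(c["frame"],cv2.COLOR_RGB2BGR)); np.savez(f"{n}{k}.npz",**c)
E
python3 snap.py 2 wrist
python3 - <<'E'
from fit import *
views=[]
for n,roi,th in(("top0",(325,163,367,206),(150,190)),("side0",(290,130,320,165),(85,115)),("wrist2",(215,110,300,235),(150,190))):
    c=ld(n+".npz");x0,y0,x1,y1=roi
    g=cv2.cvtColor(c["frame"],cv2.COLOR_RGB2GRAY)[y0:y1,x0:x1].astype(float)
    m=np.clip((g-th[0])/(th[1]-th[0]),0,1)
    views.append((c,roi,m,n))
def cost(p,vs):
    q=[p[0],p[1],p[2]/50]
    return sum(((sil(c,q,roi)-m)**2).sum()/m.sum() for c,roi,m,n in vs)
for vs in([views[2]],views):
    r=minimize(cost,[.534,-.277,np.radians(-26)*50],args=(vs,),method="Nelder-Mead",options=dict(initial_simplex=[[.534,-.277,-23],[.539,-.277,-23],[.534,-.272,-23],[.534,-.277,-20]],xatol=1e-4,fatol=1e-4))
    print([v[3] for v in vs],r.x[:2],np.degrees(r.x[2]/50),r.fun)
    if len(vs)==1: q=[r.x[0],r.x[1],r.x[2]/50]
rows=[]
for c,roi,m,n in views:
    x0,y0,x1,y1=roi;f=9
    im=cv2.cvtColor(c["frame"],cv2.COLOR_RGB2BGR)[y0:y1,x0:x1]; im=cv2.resize(im,None,fx=f,fy=f,interpolation=cv2.INTER_CUBIC)
    s=cv2.resize(sil(c,q,roi),None,fx=f,fy=f); k=(s>.5).astype(np.uint8)
    cs,_=cv2.findContours(k,0,2); cv2.drawContours(im,cs,-1,(0,0,255),1)
    im=cv2.resize(im,None,fx=260/im.shape[1],fy=260/im.shape[1]); rows.append(cv2.copyMakeBorder(im,0,400-im.shape[0],0,266-im.shape[1],0))
cv2.imwrite("pics/f2.png",np.hstack(rows)[:, :800])
E
```

```text
2.4167 [ 0.5342 -0.2773  0.1598] w 0.5381758331751824 F [ 0.86 -0.69 -0.7 ] q6 [-31.9  29.   89.9  -0.   61.   86.5]
['wrist2'] [ 0.53152793 -0.27993805] -25.4107573507501 0.25052630092543476
['top0', 'side0', 'wrist2'] [ 0.53248836 -0.28068049] -24.96571115390334 0.8515687555574194
```

View pics/f2.png

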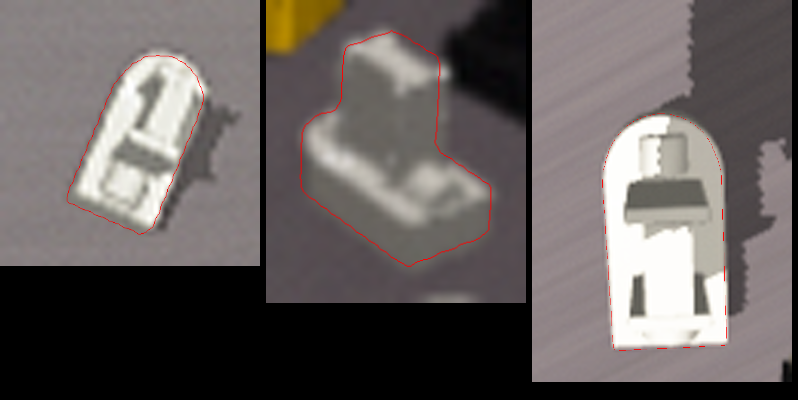

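View pics/wrist2.png

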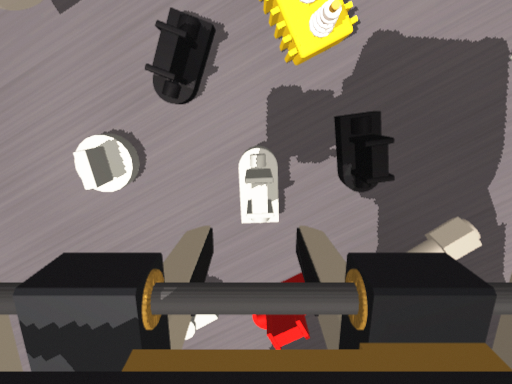

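Call:
{"name": "carry_out", "arguments": {
  "deltas": [
    [0.0036, 0.0009, 0, 0, 0, -2.8],
    [0, 0, 0.02, 0, 0, 0],
    [0, 0, 0.02, 0, 0, 0],
    [0, 0, 0.02, 0, 0, 0],
    [0, 0, 0.01, 0, 0, 0],
    [0, 0, 0, 0, 0, 0],
    [0, 0, 0, 0, 0, 0]
  ]
}}

```text
clock: 3.05
tcp_pos: [0.5319, -0.2798, 0.0895]
ee_rot: [[-0.43, -0.903, 0.001], [-0.903, 0.43, -0.0], [0.0, -0.001, -1.0]]
wrist_force: [0.0, 0.3, 1.0]
width: 0.539
```

```bash
python3 snap.py 3 wrist
```

```text
3.05 [ 0.5319 -0.2798  0.0895] w 0.5390807324622001 F [0.04 0.32 0.99] q6 [-32.2  34.1  92.8  -0.   53.1  83.3]
```

View pics/wrist3.png

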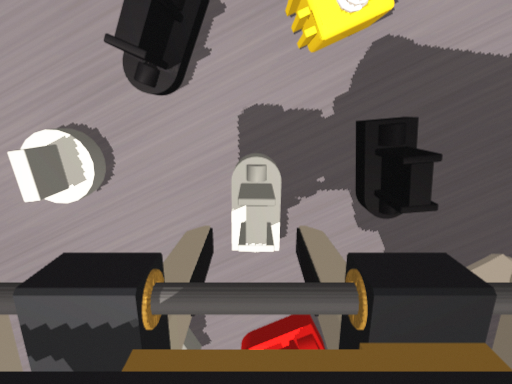

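Run:
```python
from fit import *
c=ld("wrist3.npz"); im=cv2.cvtColor(c["frame"],cv2.COLOR_RGB2BGR)
f=6;x0,y0,x1,y1=200,145,310,255
im=cv2.resize(im[y0:y1,x0:x1],None,fx=f,fy=f,interpolation=cv2.INTER_CUBIC)
q=[.5315,-.2799,np.radians(-25.5)]
def L(pts,col):
    uv=(proj(c,world(q,pts))-[x0,y0]+.5)*f-.5; cv2.polylines(im,[np.round(uv).astype(np.int32)],True,col,1)
L([(x,y,22) for x,y in pl],(0,0,255)); L([(x,y,0) for x,y in pl],(255,0,0))
for x in(-14,14): L([(x,-12.5,68),(x,12.5,68),(x,12.5,22),(x,-12.5,22)],(0,160,0))
cv2.imwrite("pics/f3.png",im[:600])
```

```text
(no output)
```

View pics/f3.png

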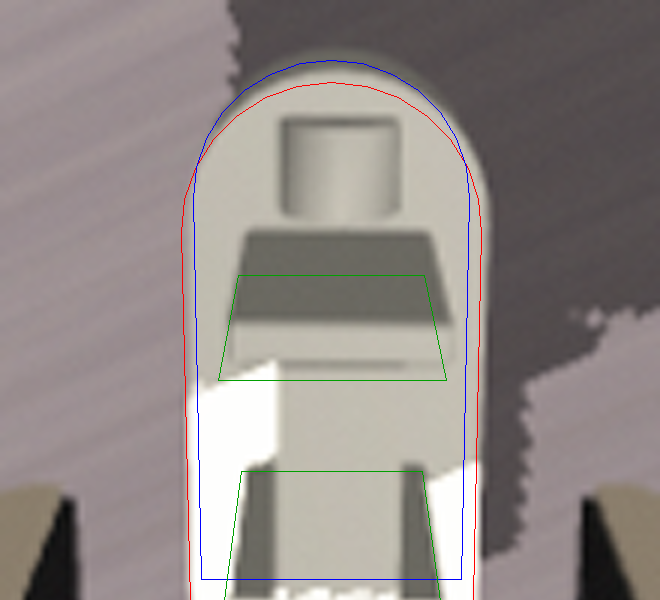

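Call:
{"name": "carry_out", "arguments": {
  "deltas": [
    [0.0007, -0.0015, 0.01, 0, 0, 0],
    [0, 0, 0.015, 0, 0, 0],
    [0, 0, 0.015, 0, 0, 0],
    [0, 0, 0.01, 0, 0, 0],
    [0, 0, 0.0055, 0, 0, 0],
    [0, 0, 0, 0, 0, 0],
    [0, 0, 0, 0, 0, 0]
  ]
}}

```text
clock: 3.68
tcp_pos: [0.5328, -0.2809, 0.0335]
ee_rot: [[-0.43, -0.903, 0.0], [-0.903, 0.43, -0.0], [0.0, -0.0, -1.0]]
wrist_force: [0.5, -0.2, 0.1]
width: 0.532
```

Call:
{"name": "carry_out", "arguments": {
  "deltas": [
    [0, 0, 0, 0, 0, 0],
    [0, 0, 0, 0, 0, 0],
    [0, 0, 0, 0, 0, 0],
    [0, 0, 0, 0, 0, 0],
    [0, 0, 0, 0, 0, 0],
    [0, 0, 0, 0, 0, 0]
  ],
  "claw": 0
}}

```text
clock: 4.18
tcp_pos: [0.5326, -0.2808, 0.0333]
ee_rot: [[-0.43, -0.903, 0.0], [-0.903, 0.43, -0.0], [0.0, -0.0, -1.0]]
wrist_force: [-0.9, -1.4, 0.6]
width: 0.16
```

Call:
{"name": "carry_out", "arguments": {
  "deltas": [
    [0, 0, -0.01, 0, 0, 0],
    [0, 0, -0.02, 0, 0, 0],
    [0, 0, -0.025, 0, 0, 0],
    [0, 0, -0.025, 0, 0, 0],
    [0, 0, -0.025, 0, 0, 0],
    [0, 0, -0.015, 0, 0, 0],
    [0, 0, 0, 0, 0, 0]
  ]
}}

```text
clock: 4.77
tcp_pos: [0.5339, -0.2816, 0.1571]
ee_rot: [[-0.43, -0.903, 0.005], [-0.903, 0.43, -0.003], [0.001, -0.006, -1.0]]
wrist_force: [0.5, -0.4, -1.2]
width: 0.148
```

Call:
{"name": "carry_out", "arguments": {
  "deltas": [
    [-0.02, 0.013, 0, 0, 0, 0],
    [-0.0325, 0.021, 0, 0, 0, 0],
    [-0.0325, 0.021, 0, 0, 0, 0],
    [-0.0325, 0.021, 0, 0, 0, 0],
    [-0.0325, 0.021, 0, 0, 0, 0],
    [-0.0325, 0.021, 0, 0, 0, 0],
    [-0.0325, 0.021, 0, 0, 0, 0],
    [-0.0325, 0.021, 0, 0, 0, 0],
    [-0.0325, 0.021, 0, 0, 0, 0],
    [-0.0325, 0.021, 0, 0, 0, 0],
    [-0.0325, 0.021, 0, 0, 0, 0],
    [-0.029, 0.02, 0, 0, 0, 0]
  ]
}}

```text
clock: 5.77
tcp_pos: [0.4731, 0.1634, 0.1525]
ee_rot: [[-0.43, -0.903, -0.001], [-0.903, 0.43, -0.0], [0.001, 0.001, -1.0]]
wrist_force: [2.0, -0.5, -2.0]
width: 0.15
```

Call:
{"name": "carry_out", "arguments": {
  "deltas": [
    [0, 0, 0, 0, 0, -2.75],
    [0, 0, 0, 0, 0, -2.75],
    [0, 0, 0, 0, 0, 0],
    [0, 0, 0, 0, 0, 0],
    [0, 0, 0, 0, 0, 0],
    [0, 0, 0, 0, 0, 0]
  ]
}}

```text
clock: 6.27
tcp_pos: [0.4742, 0.161, 0.1529]
ee_rot: [[-0.344, -0.939, -0.0], [-0.939, 0.344, -0.0], [0.0, 0.0, -1.0]]
wrist_force: [-0.1, 0.1, -1.3]
width: 0.148
```

```bash
python3 snap.py 4 wrist side
```

```text
6.2667 [0.4742 0.161  0.1529] w 0.1478456416319475 F [-0.1   0.06 -1.27] q6 [ 13.4  19.8 105.5   0.   54.6 123.5]
```

View pics/wrist4.png

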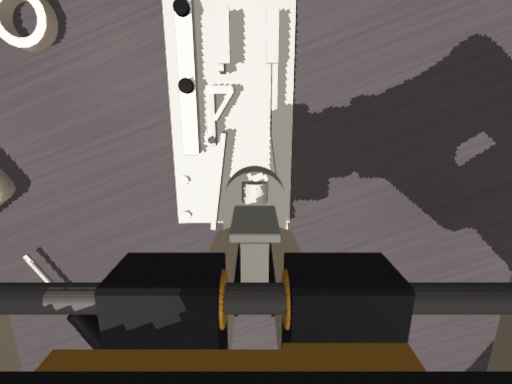

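View pics/side4.png

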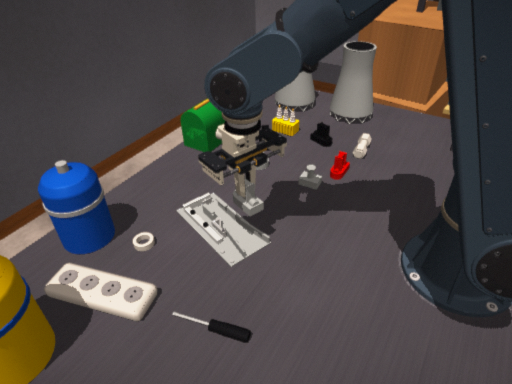

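Run:
```python
import cv2
t=cv2.imread("pics/wrist4.png")
cv2.imwrite("pics/c6.png",cv2.resize(t[0:120,160:305],None,fx=5,fy=5,interpolation=cv2.INTER_CUBIC))
cv2.imwrite("pics/c7.png",cv2.resize(t[115:235,160:305],None,fx=5,fy=5,interpolation=cv2.INTER_CUBIC))
```

```text
(no output)
```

View pics/c6.png

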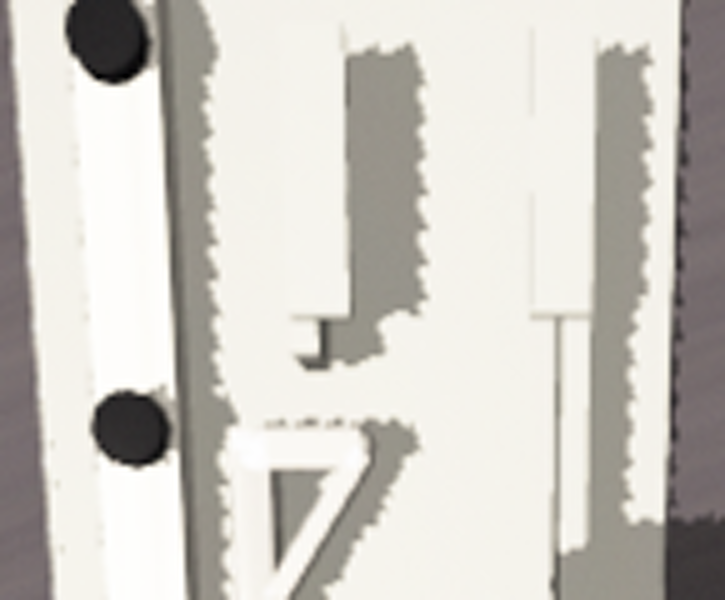

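View pics/c7.png

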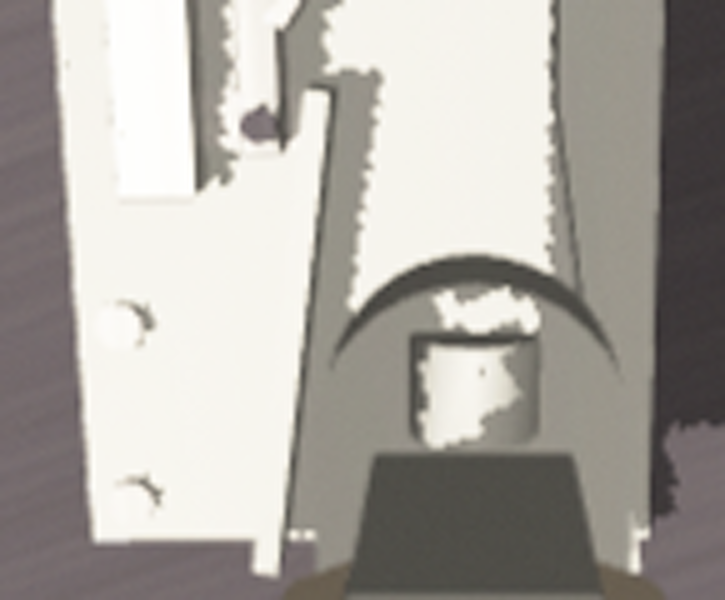

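Run:
```python
from h import *
c=ld("wrist4.npz")
P=np.array([(42,16,32),(42,-16,32),(-120,36,28)],float)
uv=np.vstack([crop([(349,315),(532,315)],160,0,5),crop([(280,575)],160,115,5)])
f=lambda p:(proj(c,world([p[0],p[1],p[2]],P))-uv).ravel()
r=least_squares(f,[.53,.14,-.35],x_scale=[.01,.01,.1]); p=r.x;print(p[:2],np.degrees(p[2]),r.fun.round(2))
R=np.array([[np.cos(p[2]),np.sin(p[2])],[-np.sin(p[2]),np.cos(p[2])]])
def loc(px,z): return ((back(c,px,z)[:,:2]-p[:2])@R.T*1000).round(1)
print("plate end left",loc(crop([(93,540)],160,115,5),.004))
print("right wall inner x42..",loc(crop([(557,330),(555,600)],160,0,5),.028), loc(crop([(558,60),(580,285)],160,115,5),.028))
print("left wall in",loc(crop([(333,90),(300,400)],160,115,5),.028))
print("tooth end far/tip z20-28",loc(crop([(365,430),(365,465),(235,430)],160,0,5),.026))
print("lip inner top",loc(crop([(345,30),(532,30),(590,315),(598,40)],160,0,5),.032))
print("plate R edge",loc(crop([(685,60),(668,400)],160,0,5),.004))
print("insert nose z.. ",)
s=dict(tcp=np.array([.4742,.161])); print("tcp local",((s["tcp"]-p[:2])@R.T*1000).round(1))
np.save("guide.npy",p)
```

```text
[0.54679221 0.14032526] -19.73525583256598 [ 0.38 -0.4  -0.1  -0.65 -0.32  1.44]
plate end left [[-119.4   80.6]]
right wall inner x42.. [[ 39.5 -20.8]
 [ -7.6 -20.8]] [[-14.1 -21.4]
 [-57.5 -26.1]]
left wall in [[-19.4  21.5]
 [-80.6  30. ]]
tooth end far/tip z20-28 [[23.  14.4]
 [16.8 14.6]
 [23.1 38.4]]
lip inner top [[ 86.3  15.7]
 [ 86.1 -15.9]
 [ 41.4 -26.4]
 [ 84.5 -27.1]]
plate R edge [[ 89.5 -45.5]
 [ 30.  -44. ]]
insert nose z.. 
tcp local [-75.3  -5.1]
```

Run:
```python
from h import *
c=ld("wrist4.npz"); tcp=np.array([.4742,.161,.1529]); a=np.radians(-20.1)
e=np.array([[np.cos(a),np.sin(a)],[-np.sin(a),np.cos(a)]])
z0=.1529-.0333
def L(px,z): return ((back(c,crop(px,160,115,5),z)[:,:2]-tcp[:2])@e.T*1000).round(1)
print("nose top",L([(475,255)],z0+.022),"nose sides",L([(333,365),(620,375)],z0+.011))
print("flange front top",L([(347,593),(603,593)],z0+.068))
print("flange foot",L([(376,455),(572,455)],z0+.022)," casing",L([(412,335),(540,335)],z0+.032))
```

```text
nose top [[43.5 -0.1]] nose sides [[ 27.3  18.2]
 [ 25.9 -19. ]]
flange front top [[ 19.3  11.9]
 [ 19.3 -12.1]]
flange foot [[ 18.5  12.1]
 [ 18.5 -12.2]]  casing [[36.   7.1]
 [36.  -7.6]]
```

Call:
{"name": "carry_out", "arguments": {
  "deltas": [
    [-0.0053, 0, 0.01, 0, 0, -0.4],
    [0, 0, 0.02, 0, 0, 0],
    [0, 0, 0.02, 0, 0, 0],
    [0, 0, 0.02, 0, 0, 0],
    [0, 0, 0.02, 0, 0, 0],
    [0, 0, 0.015, 0, 0, 0],
    [0, 0, 0.005, 0, 0, 0],
    [0, 0, 0, 0, 0, 0],
    [0, 0, 0, 0, 0, 0]
  ]
}}

```text
clock: 7.12
tcp_pos: [0.4762, 0.1665, 0.0433]
ee_rot: [[-0.335, -0.942, 0.0], [-0.942, 0.335, 0.0], [-0.0, -0.0, -1.0]]
wrist_force: [0.1, 1.1, -1.3]
width: 0.149
```

```bash
python3 snap.py 5 wrist side
```

```text
7.1167 [0.4762 0.1665 0.0433] w 0.14851632703584935 F [ 0.06  1.07 -1.28] q6 [ 14.   30.5 108.7   0.   40.8 123.6]
```

View pics/wrist5.png

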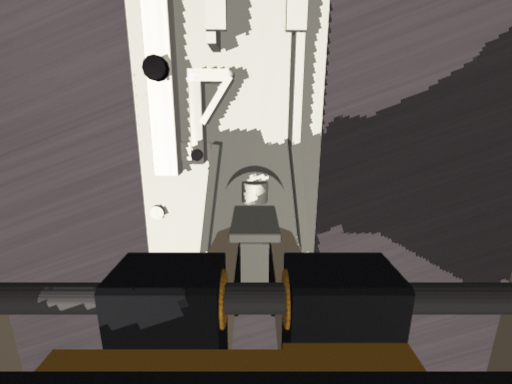

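Run:
```python
import cv2
t=cv2.imread("pics/wrist5.png")
cv2.imwrite("pics/c8.png",cv2.resize(t[0:120,180:325],None,fx=5,fy=5,interpolation=cv2.INTER_CUBIC))
cv2.imwrite("pics/c9.png",cv2.resize(t[120:240,180:325],None,fx=5,fy=5,interpolation=cv2.INTER_CUBIC))
```

```text
(no output)
```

View pics/c8.png

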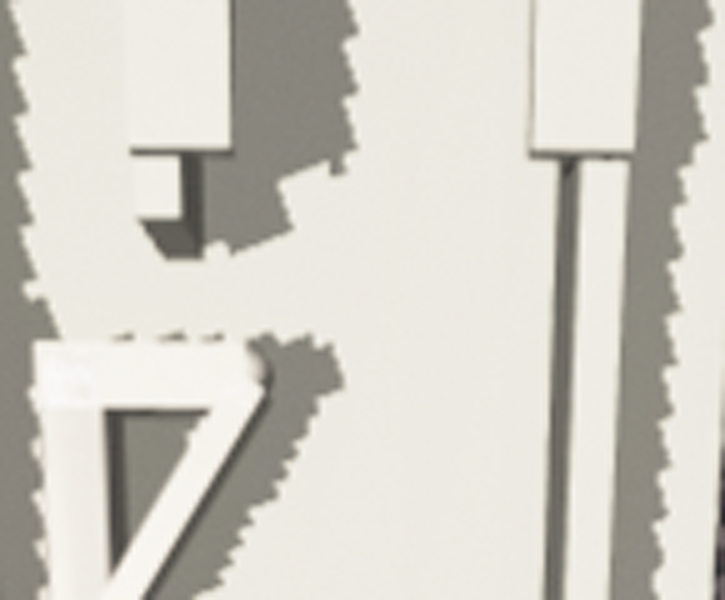

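View pics/c9.png

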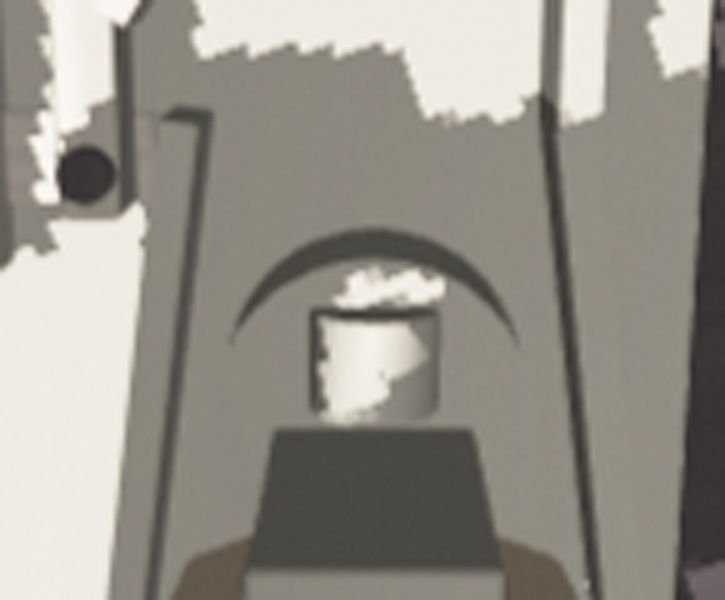

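Run:
```python
from h import *
c=ld("wrist5.npz"); tcp=np.array([.4762,.1665,.0433])
A=lambda l:crop(l,180,0,5); B=lambda l:crop(l,180,120,5)
pts=np.vstack([A([(232,149)]),A([(530,152)])]); P=np.array([(42,16,32),(42,-16,32)],float)
# lateral-only: (px, y, z) lines parallel
lat=[(A([(578,175)]),-22,28),(A([(568,560)]),-22,28),(A([(556,175)]),-22,4),(B([(542,60)]),-22,4),(A([(232,20)]),16,32),(A([(532,20)]),-16,32),(B([(213,115)]),22,4)]
# flared walls: |y| = 22+ (−20−x)*.14
fl=[(B([(190,140)]),1,28),(B([(165,400)]),1,28),(B([(205,150)]),1,4),(B([(560,150)]),-1,28),(B([(585,400)]),-1,28),(B([(552,150)]),-1,4),(B([(574,400)]),-1,4)]
def loc(p,px,z):
    R=np.array([[np.cos(p[2]),np.sin(p[2])],[-np.sin(p[2]),np.cos(p[2])]])
    return (back(c,px,z/1000)[:,:2]-p[:2])@R.T*1000
def f(p):
    r=list((loc(p,pts,32)-P[:,:2]).ravel())
    r+=[loc(p,q,z)[0,1]-y for q,y,z in lat]
    for q,s,z in fl:
        l=loc(p,q,z)[0]; r.append(l[1]-s*(22+(-20-l[0])*.14))
    return np.array(r)
r=least_squares(f,[.547,.14,-.345],x_scale=[.01,.01,.1],loss="soft_l1"); p=r.x
print(p[:2],np.degrees(p[2]),f(p).round(1))
R=np.array([[np.cos(p[2]),np.sin(p[2])],[-np.sin(p[2]),np.cos(p[2])]])
print("tcp local",((tcp[:2]-p[:2])@R.T*1000).round(2))
for z in(18,22,26): print("tooth far face z",z,loc(p,A([(40,342),(245,342),(265,390)]),z).round(1))
print("right bend",loc(p,B([(555,100)]),28),loc(p,B([(543,97)]),4))
np.save("guide2.npy",p)
a=np.radians(-19.6);e=np.array([[np.cos(a),np.sin(a)],[-np.sin(a),np.cos(a)]])
L=lambda px,z:((back(c,B(px),z)[:,:2]-tcp[:2])@e.T*1000).round(1)
print("ins flange",L([(246,570),(503,570)],.01+.068),"foot",L([(273,430),(473,430)],.032),"nose bot",L([(378,228)],.01))
```

```text
[0.54652273 0.14099584] -19.812539306294674 [-0.  -0.2 -0.2  0.   0.3 -0.1  0.1 -0.1 -0.5  0.2  0.2  0.4 -0.1  0.7
  0.3  0.4 -1.2 -0.7]
tcp local [-74.8    0.16]
tooth far face z 18 [[24.7 40.2]
 [24.8 15.9]
 [19.4 13.6]]
tooth far face z 22 [[24.1 39.4]
 [24.2 15.5]
 [19.  13.3]]
tooth far face z 26 [[23.6 38.5]
 [23.7 15.2]
 [18.6 13. ]]
right bend [[-16.14082109 -21.20333382]] [[-17.77763615 -22.44170044]]
ins flange [[ 19.2  12.1]
 [ 19.2 -12.1]] foot [[ 18.6  12.5]
 [ 18.6 -12.2]] nose bot [[40.1 -0.5]]
```

Call:
{"name": "carry_out", "arguments": {
  "deltas": [
    [0, 0, 0.002, 0, 0, 0.2],
    [0, 0, 0.001, 0, 0, 0],
    [0, 0, 0.001, 0, 0, 0],
    [0, 0, 0.0005, 0, 0, 0],
    [0, 0, 0, 0, 0, 0],
    [0, 0, 0, 0, 0, 0]
  ]
}}

```text
clock: 7.72
tcp_pos: [0.4761, 0.1664, 0.0387]
ee_rot: [[-0.339, -0.941, 0.0], [-0.941, 0.339, 0.0], [-0.0, -0.0, -1.0]]
wrist_force: [0.2, 0.5, -1.0]
width: 0.152
```

Call:
{"name": "carry_out", "arguments": {
  "deltas": [
    [0, 0, 0.0005, 0, 0, 0],
    [0, 0, 0.0003, 0, 0, 0],
    [0, 0, 0, 0, 0, 0]
  ]
}}

```text
clock: 7.97
tcp_pos: [0.476, 0.1664, 0.0378]
ee_rot: [[-0.339, -0.941, -0.0], [-0.941, 0.339, -0.0], [0.0, 0.0, -1.0]]
wrist_force: [1.3, -0.1, -1.4]
width: 0.149
```

Call:
{"name": "carry_out", "arguments": {
  "deltas": [
    [0, 0, 0.0004, 0, 0, 0],
    [0, 0, 0, 0, 0, 0],
    [0, 0, 0, 0, 0, 0]
  ]
}}

```text
clock: 8.22
tcp_pos: [0.476, 0.1664, 0.0374]
ee_rot: [[-0.339, -0.941, 0.0], [-0.941, 0.339, 0.0], [-0.0, -0.0, -1.0]]
wrist_force: [0.1, 0.0, -1.6]
width: 0.15
```

Call:
{"name": "carry_out", "arguments": {
  "deltas": [
    [0, 0, 0.0003, 0, 0, 0],
    [0, 0, 0, 0, 0, 0],
    [0, 0, 0, 0, 0, 0]
  ]
}}

```text
clock: 8.47
tcp_pos: [0.476, 0.1664, 0.0371]
ee_rot: [[-0.339, -0.941, 0.0], [-0.941, 0.339, 0.0], [-0.0, -0.0, -1.0]]
wrist_force: [0.4, 0.2, -1.2]
width: 0.15
```

Call:
{"name": "carry_out", "arguments": {
  "deltas": [
    [0, 0, 0.0003, 0, 0, 0],
    [0, 0, 0, 0, 0, 0],
    [0, 0, 0, 0, 0, 0]
  ]
}}

```text
clock: 8.72
tcp_pos: [0.476, 0.1664, 0.0371]
ee_rot: [[-0.339, -0.941, 0.0], [-0.941, 0.339, 0.0], [-0.0, -0.0, -1.0]]
wrist_force: [-2.4, -0.1, 5.6]
width: 0.15
```

Call:
{"name": "carry_out", "arguments": {
  "deltas": [
    [0, 0, 0.0003, 0, 0, 0],
    [0, 0, 0, 0, 0, 0],
    [0, 0, 0, 0, 0, 0]
  ]
}}

```text
clock: 8.97
tcp_pos: [0.4761, 0.1664, 0.0371]
ee_rot: [[-0.339, -0.941, 0.0], [-0.941, 0.339, 0.0], [-0.0, -0.0, -1.0]]
wrist_force: [-3.7, -0.9, 9.5]
width: 0.15
```

Call:
{"name": "carry_out", "arguments": {
  "deltas": [
    [0, 0, -0.0005, 0, 0, 0],
    [0, -0.003, 0, 0, 0, 0],
    [0, -0.005, 0, 0, 0, 0],
    [0, -0.005, 0, 0, 0, 0],
    [0, -0.005, 0, 0, 0, 0],
    [0, -0.005, 0, 0, 0, 0],
    [0, -0.005, 0, 0, 0, 0],
    [0, -0.002, 0, 0, 0, 0],
    [0, 0, 0, 0, 0, 0],
    [0, 0, 0, 0, 0, 0]
  ]
}}

```text
clock: 9.8
tcp_pos: [0.505, 0.1561, 0.0372]
ee_rot: [[-0.339, -0.941, 0.001], [-0.941, 0.339, 0.0], [-0.0, -0.001, -1.0]]
wrist_force: [2.2, -1.2, 2.9]
width: 0.146
```

```bash
python3 snap.py 6 wrist
python3 - <<'E'
from h import *
p=np.load("guide2.npy");R=np.array([[np.cos(p[2]),np.sin(p[2])],[-np.sin(p[2]),np.cos(p[2])]])
print((np.array([.505,.1561])-p[:2])@R.T*1000)
import cv2
t=cv2.imread("pics/wrist6.png")
cv2.imwrite("pics/c10.png",cv2.resize(t[60:260,170:340],None,fx=3.5,fy=3,interpolation=cv2.INTER_CUBIC))
E
```

```text
9.8 [0.505  0.1561 0.0372] w 0.14637519464782045 F [ 2.25 -1.18  2.93] q6 [ 12.1  32.9 105.3  -0.   41.8 122. ]
[-44.18432324   0.13621968]
```

View pics/c10.png

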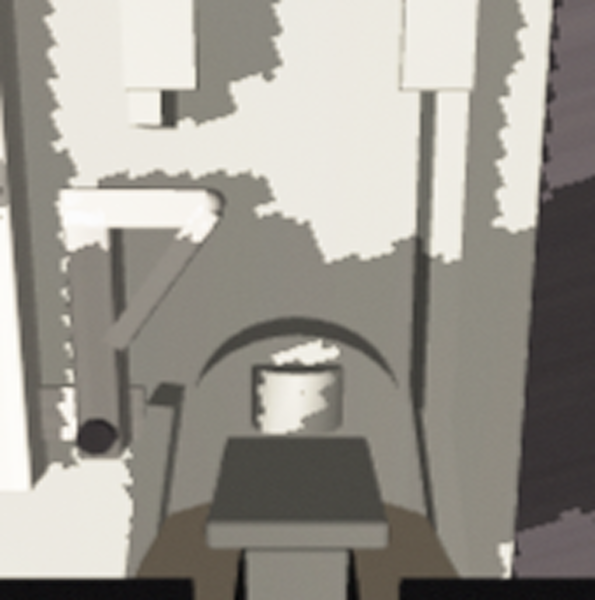

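Call:
{"name": "carry_out", "arguments": {
  "deltas": [
    [0, -0.003, 0, 0, 0, 0],
    [0, -0.003, 0, 0, 0, 0],
    [0, -0.003, 0, 0, 0, 0],
    [0, -0.003, 0, 0, 0, 0],
    [0, -0.003, 0, 0, 0, 0],
    [0, -0.003, 0, 0, 0, 0]
  ]
}}

```text
clock: 10.35
tcp_pos: [0.5206, 0.1504, 0.0371]
ee_rot: [[-0.338, -0.941, -0.002], [-0.941, 0.338, 0.0], [0.0, 0.001, -1.0]]
wrist_force: [-5.1, 2.1, 9.1]
width: 0.148
```

Call:
{"name": "carry_out", "arguments": {
  "deltas": [
    [0, -0.003, 0, 0, 0, 0],
    [0, -0.003, 0, 0, 0, 0],
    [0, -0.003, 0, 0, 0, 0],
    [0, -0.003, 0, 0, 0, 0]
  ]
}}

```text
clock: 10.68
tcp_pos: [0.5314, 0.1463, 0.0372]
ee_rot: [[-0.339, -0.941, -0.003], [-0.941, 0.339, 0.0], [0.001, 0.003, -1.0]]
wrist_force: [-14.3, 4.5, 17.3]
width: 0.149
```

Call:
{"name": "carry_out", "arguments": {
  "deltas": [
    [0, -0.003, 0, 0, 0, 0],
    [0, -0.003, 0, 0, 0, 0],
    [0, -0.003, 0, 0, 0, 0],
    [0, -0.003, 0, 0, 0, 0]
  ]
}}

```text
clock: 11.02
tcp_pos: [0.5413, 0.1423, 0.0373]
ee_rot: [[-0.338, -0.941, -0.006], [-0.941, 0.338, -0.0], [0.002, 0.005, -1.0]]
wrist_force: [-15.1, 1.9, 18.7]
width: 0.151
```

Call:
{"name": "carry_out", "arguments": {
  "deltas": [
    [0, 0, -0.0005, 0, 0, 0],
    [0, 0, -0.0003, 0, 0, 0],
    [0, 0, 0, 0, 0, 0],
    [0, 0, 0, 0, 0, 0]
  ]
}}

```text
clock: 11.35
tcp_pos: [0.5422, 0.1418, 0.0372]
ee_rot: [[-0.338, -0.941, -0.004], [-0.941, 0.338, -0.001], [0.002, 0.003, -1.0]]
wrist_force: [-6.1, -0.5, 3.4]
width: 0.149
```

Call:
{"name": "carry_out", "arguments": {
  "deltas": [
    [0, -0.003, 0, 0, 0, 0],
    [0, -0.003, 0, 0, 0, 0],
    [0, -0.003, 0, 0, 0, 0],
    [0, -0.003, 0, 0, 0, 0]
  ]
}}

```text
clock: 11.68
tcp_pos: [0.5536, 0.1376, 0.0372]
ee_rot: [[-0.338, -0.941, -0.004], [-0.941, 0.338, -0.001], [0.002, 0.003, -1.0]]
wrist_force: [-5.6, -1.3, 4.9]
width: 0.144
```

```bash
python3 snap.py 7 wrist
python3 - <<'E'
import cv2
t=cv2.imread("pics/wrist7.png")
cv2.imwrite("pics/c11.png",cv2.resize(t[0:300,130:380],None,fx=2.4,fy=2,interpolation=cv2.INTER_CUBIC))
E
```

```text
11.6833 [0.5536 0.1376 0.0372] w 0.14363526341564983 F [-5.61 -1.29  4.93] q6 [  9.3  36.2  98.6  -0.   45.4 119.1]
```

View pics/c11.png

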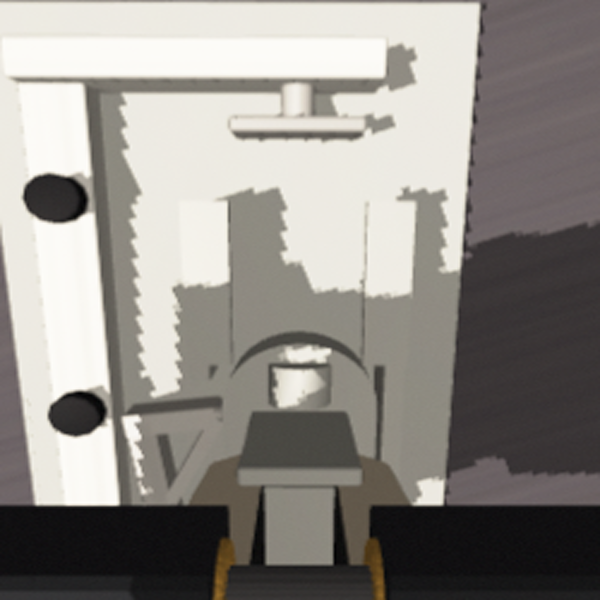

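Run:
```python
from h import *
p=np.load("guide2.npy");R=np.array([[np.cos(p[2]),np.sin(p[2])],[-np.sin(p[2]),np.cos(p[2])]])
c=ld("wrist7.npz")
loc=lambda px,z:((back(c,px,z)[:,:2]-p[:2])@R.T*1000).round(1)
q=lambda u,v:[(130+(u+.5)/2.4-.5,(v+.5)/2-.5)]
for z in(.018,.022,.026): print(z,loc(q(298,130),z),"bot face",loc(q(298,139),z-.014))
print("lips end",loc(q(229,201),.032),loc(q(366,201),.032), "tcp",((np.array([.5536,.1376])-p[:2])@R.T*1000).round(2))
print("nose bottom",loc(q(298,332),.004))
```

```text
0.018 [[108.3  -0.4]] bot face [[107.7  -0.4]]
0.022 [[107.7  -0.4]] bot face [[107.2  -0.4]]
0.026 [[107.2  -0.4]] bot face [[106.7  -0.4]]
lips end [[88.4 15.2]] [[ 88.4 -15.9]] tcp [ 7.81 -0.8 ]
nose bottom [[47.5 -0.5]]
```

Call:
{"name": "carry_out", "arguments": {
  "deltas": [
    [0, -0.003, 0, 0, 0, 0],
    [0, -0.003, 0, 0, 0, 0],
    [0, -0.003, 0, 0, 0, 0],
    [0, -0.003, 0, 0, 0, 0],
    [0, -0.003, 0, 0, 0, 0],
    [0, -0.003, 0, 0, 0, 0]
  ]
}}

```text
clock: 12.23
tcp_pos: [0.5708, 0.1315, 0.0372]
ee_rot: [[-0.338, -0.941, -0.003], [-0.941, 0.338, -0.001], [0.002, 0.003, -1.0]]
wrist_force: [-6.2, -1.6, 2.9]
width: 0.148
```

Call:
{"name": "carry_out", "arguments": {
  "deltas": [
    [0, -0.003, 0, 0, 0, 0],
    [0, -0.003, 0, 0, 0, 0],
    [0, -0.003, 0, 0, 0, 0],
    [0, -0.003, 0, 0, 0, 0]
  ]
}}

```text
clock: 12.57
tcp_pos: [0.5821, 0.1275, 0.0372]
ee_rot: [[-0.338, -0.941, -0.003], [-0.941, 0.338, -0.001], [0.002, 0.003, -1.0]]
wrist_force: [-5.8, -1.2, 3.4]
width: 0.148
```

Call:
{"name": "carry_out", "arguments": {
  "deltas": [
    [0, -0.003, 0, 0, 0, 0],
    [0, -0.003, 0, 0, 0, 0],
    [0, -0.003, 0, 0, 0, 0],
    [0, -0.003, 0, 0, 0, 0],
    [0, -0.003, 0, 0, 0, 0],
    [0, -0.003, 0, 0, 0, 0],
    [0, -0.002, 0, 0, 0, 0],
    [0, 0, 0, 0, 0, 0],
    [0, 0, 0, 0, 0, 0]
  ]
}}

```text
clock: 13.32
tcp_pos: [0.6015, 0.1206, 0.0373]
ee_rot: [[-0.338, -0.941, -0.001], [-0.941, 0.338, -0.001], [0.001, 0.001, -1.0]]
wrist_force: [-1.7, -3.4, -0.2]
width: 0.148
```

```bash
cat > tl.py <<'E'
from h import *
from bench import robot
s=robot.sense()
p=np.load("guide2.npy");R=np.array([[np.cos(p[2]),np.sin(p[2])],[-np.sin(p[2]),np.cos(p[2])]])
print("local",((s["tcp_pos"][:2]-p[:2])@R.T*1000).round(2),"F local",(R@s["wrist_force"][:2]).round(2),s["wrist_force"][2].round(2),"t",s["clock"])
E
python3 tl.py; python3 snap.py 8 wrist side
```

```text
local [58.64 -0.56] F local [-0.39 -3.79] -0.23 t 13.3167
13.3167 [0.6015 0.1206 0.0373] w 0.14784685829815125 F [-1.65 -3.44 -0.23] q6 [  7.   39.5  91.8  -0.   48.8 116.8]
```

View pics/wrist8.png

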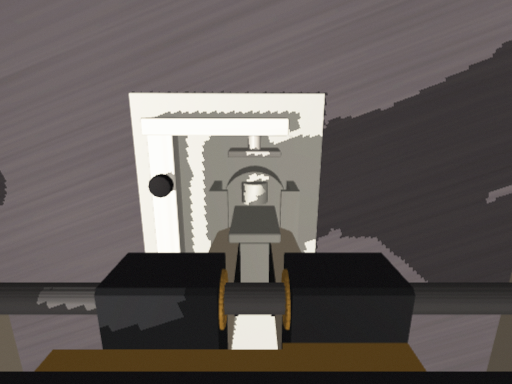

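Call:
{"name": "carry_out", "arguments": {
  "deltas": [
    [0, -0.0015, 0, 0, 0, 0],
    [0, -0.0015, 0, 0, 0, 0],
    [0, -0.001, 0, 0, 0, 0],
    [0, 0, 0, 0, 0, 0],
    [0, 0, 0, 0, 0, 0]
  ]
}}

```text
clock: 13.83
tcp_pos: [0.606, 0.1196, 0.0378]
ee_rot: [[-0.339, -0.941, 0.0], [-0.941, 0.339, -0.0], [0.0, -0.0, -1.0]]
wrist_force: [-2.3, -3.0, -1.7]
width: 0.152
```

Call:
{"name": "carry_out", "arguments": {
  "deltas": [
    [0, -0.001, 0, 0, 0, 0],
    [0, 0, 0, 0, 0, 0],
    [0, 0, 0, 0, 0, 0]
  ]
}}

```text
clock: 14.08
tcp_pos: [0.6071, 0.1192, 0.0379]
ee_rot: [[-0.339, -0.941, 0.001], [-0.941, 0.339, -0.0], [-0.0, -0.001, -1.0]]
wrist_force: [-2.2, -4.1, -1.8]
width: 0.149
```

Call:
{"name": "carry_out", "arguments": {
  "deltas": [
    [0, -0.001, 0, 0, 0, 0],
    [0, 0, 0, 0, 0, 0],
    [0, 0, 0, 0, 0, 0]
  ]
}}

```text
clock: 14.33
tcp_pos: [0.6084, 0.1194, 0.0382]
ee_rot: [[-0.339, -0.941, 0.002], [-0.941, 0.339, 0.001], [-0.001, -0.001, -1.0]]
wrist_force: [0.6, -0.5, -1.8]
width: 0.148
```

```bash
python3 tl.py; python3 snap.py 9 wrist side;  python3 - <<'E'
import cv2
t=cv2.imread("pics/wrist9.png");s=cv2.imread("pics/side9.png")
cv2.imwrite("pics/c12.png",cv2.resize(t[130:220,190:310],None,fx=6,fy=6,interpolation=cv2.INTER_CUBIC))
cv2.imwrite("pics/c13.png",cv2.resize(s[175:265,170:270],None,fx=6,fy=6,interpolation=cv2.INTER_CUBIC))
E
```

```text
local [65.48  0.67] F local [ 0.75 -0.21] -1.77 t 14.3333
14.3333 [0.6084 0.1194 0.0382] w 0.1484005637904436 F [ 0.63 -0.45 -1.77] q6 [6.800e+00 3.990e+01 9.080e+01 1.000e-01 4.910e+01 1.166e+02]
```

View pics/c12.png

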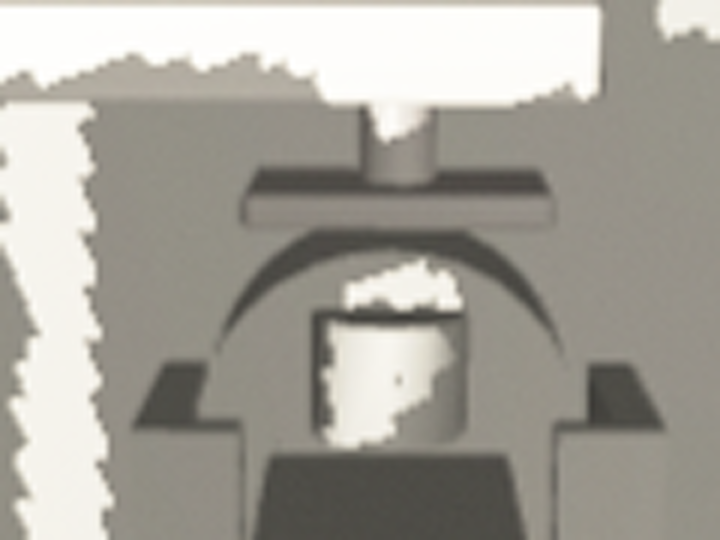

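View pics/c13.png

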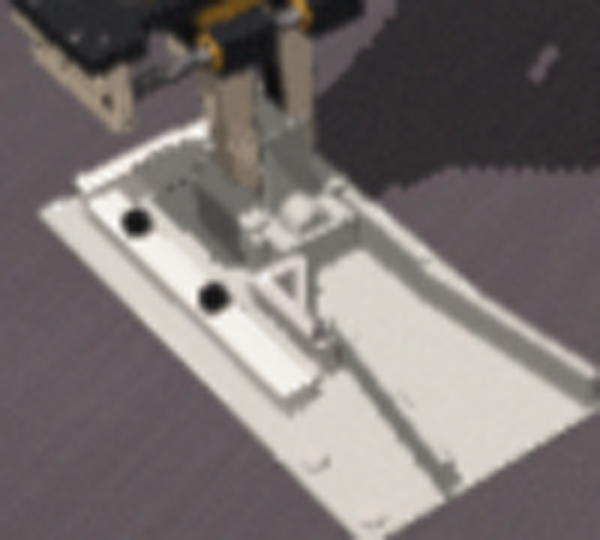

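Call:
{"name": "carry_out", "arguments": {
  "deltas": [
    [0, 0, 0.0005, 0, 0, 0],
    [0, 0, 0.0003, 0, 0, 0],
    [0, 0, 0, 0, 0, 0],
    [0, 0, 0, 0, 0, 0]
  ]
}}

```text
clock: 14.77
tcp_pos: [0.6079, 0.1191, 0.0372]
ee_rot: [[-0.339, -0.941, 0.0], [-0.941, 0.339, 0.0], [-0.0, -0.0, -1.0]]
wrist_force: [0.2, 0.5, 0.4]
width: 0.149
```

```bash
python3 tl.py
```

```text
local [65.17  0.24] F local [-0.    0.58] 0.44 t 14.7667
```

Call:
{"name": "carry_out", "arguments": {
  "deltas": [
    [0, 0.0005, 0, 0, 0, 0],
    [0, 0, 0, 0, 0, 0],
    [0, 0, 0, 0, 0, 0]
  ]
}}

```text
clock: 15.02
tcp_pos: [0.6074, 0.1192, 0.0371]
ee_rot: [[-0.339, -0.941, 0.0], [-0.941, 0.339, 0.0], [-0.0, -0.0, -1.0]]
wrist_force: [1.1, 0.1, 0.4]
width: 0.151
```

```bash
python3 tl.py
```

```text
local [64.72  0.11] F local [1.02 0.51] 0.36 t 15.0167
```

Call:
{"name": "carry_out", "arguments": {
  "deltas": [
    [0, 0.0005, 0, 0, 0, 0],
    [0, 0, 0, 0, 0, 0],
    [0, 0, 0, 0, 0, 0]
  ]
}}

```text
clock: 15.27
tcp_pos: [0.6069, 0.1193, 0.0372]
ee_rot: [[-0.339, -0.941, 0.0], [-0.941, 0.339, 0.0], [-0.0, -0.0, -1.0]]
wrist_force: [0.7, -0.9, 1.5]
width: 0.151
```

```bash
python3 tl.py
```

```text
local [64.19  0.07] F local [ 1.01 -0.59] 1.46 t 15.2667
```

Call:
{"name": "carry_out", "arguments": {
  "deltas": [
    [0, 0.0005, 0, 0, 0, 0],
    [0, 0, 0, 0, 0, 0],
    [0, 0, 0, 0, 0, 0]
  ]
}}

```text
clock: 15.52
tcp_pos: [0.6066, 0.1194, 0.0372]
ee_rot: [[-0.339, -0.941, 0.001], [-0.941, 0.339, -0.0], [-0.0, -0.001, -1.0]]
wrist_force: [2.6, -0.7, 1.8]
width: 0.151
```

```bash
python3 tl.py
```

```text
local [6.383e+01 6.000e-02] F local [2.64 0.23] 1.77 t 15.5167
```

Call:
{"name": "carry_out", "arguments": {
  "deltas": [
    [0, 0.0005, 0, 0, 0, 0],
    [0, 0.0005, 0, 0, 0, 0],
    [0, 0, 0, 0, 0, 0],
    [0, 0, 0, 0, 0, 0]
  ]
}}

```text
clock: 15.85
tcp_pos: [0.6057, 0.1197, 0.0372]
ee_rot: [[-0.339, -0.941, 0.001], [-0.941, 0.339, -0.0], [-0.0, -0.001, -1.0]]
wrist_force: [4.3, -2.4, 2.2]
width: 0.149
```

```bash
python3 tl.py
```

```text
local [62.9   0.07] F local [ 4.85 -0.82] 2.21 t 15.85
```

Call:
{"name": "carry_out", "arguments": {
  "deltas": [
    [0, 0.0005, 0, 0, 0, 0],
    [0, 0.0005, 0, 0, 0, 0],
    [0, 0, 0, 0, 0, 0],
    [0, 0, 0, 0, 0, 0]
  ]
}}

```text
clock: 16.18
tcp_pos: [0.6047, 0.1201, 0.0372]
ee_rot: [[-0.339, -0.941, 0.001], [-0.941, 0.339, -0.0], [-0.0, -0.001, -1.0]]
wrist_force: [4.7, -2.2, 2.0]
width: 0.146
```

```bash
python3 tl.py; python3 snap.py 10 wrist side
```

```text
local [61.85  0.07] F local [ 5.18 -0.49] 1.99 t 16.1833
16.1833 [0.6047 0.1201 0.0372] w 0.14627629438718665 F [ 4.7  -2.22  1.99] q6 [  6.9  39.7  91.4  -0.   48.8 116.7]
```

Call:
{"name": "carry_out", "arguments": {
  "deltas": [
    [0, 0.0005, 0, 0, 0, 0],
    [0, 0.0005, 0, 0, 0, 0],
    [0, 0, 0, 0, 0, 0],
    [0, 0, 0, 0, 0, 0]
  ]
}}

```text
clock: 16.62
tcp_pos: [0.6039, 0.1204, 0.0372]
ee_rot: [[-0.339, -0.941, 0.001], [-0.941, 0.339, -0.0], [-0.0, -0.001, -1.0]]
wrist_force: [4.6, -2.1, 2.0]
width: 0.15
```

```bash
python3 tl.py
```

```text
local [60.97  0.07] F local [ 5.04 -0.37] 2.04 t 16.6167
```

Call:
{"name": "carry_out", "arguments": {
  "deltas": [
    [0, 0.0004, 0, 0, 0, 0],
    [0, 0.0004, 0, 0, 0, 0],
    [0, 0, 0, 0, 0, 0],
    [0, 0, 0, 0, 0, 0]
  ]
}}

```text
clock: 16.95
tcp_pos: [0.6033, 0.1206, 0.0372]
ee_rot: [[-0.339, -0.941, 0.001], [-0.941, 0.339, -0.0], [-0.0, -0.001, -1.0]]
wrist_force: [5.5, -2.6, 1.1]
width: 0.144
```

```bash
python3 tl.py; python3 snap.py 11 wrist side
python3 - <<'E'
import cv2,numpy as np
def cr(k,n,a,b,c,d,f): return cv2.resize(cv2.imread(f"pics/{n}{k}.png")[a:b,c:d],None,fx=f,fy=f,interpolation=cv2.INTER_CUBIC)
cv2.imwrite("pics/c14.png",np.hstack([cr(k,"wrist",130,220,190,310,3.3) for k in(9,11)]))
cv2.imwrite("pics/c15.png",np.hstack([cr(k,"side",205,245,200,240,10) for k in(9,11)]))
E
```

```text
local [6.029e+01 6.000e-02] F local [ 6.02 -0.61] 1.14 t 16.95
16.95 [0.6033 0.1206 0.0372] w 0.1437403136725647 F [ 5.46 -2.61  1.14] q6 [  7.   39.6  91.6  -0.   48.7 116.8]
```

View pics/c14.png

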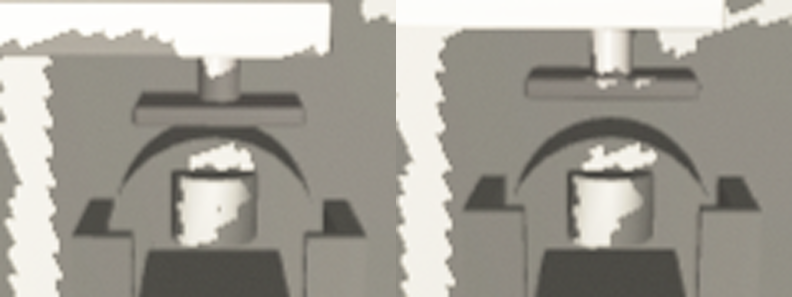

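View pics/c15.png

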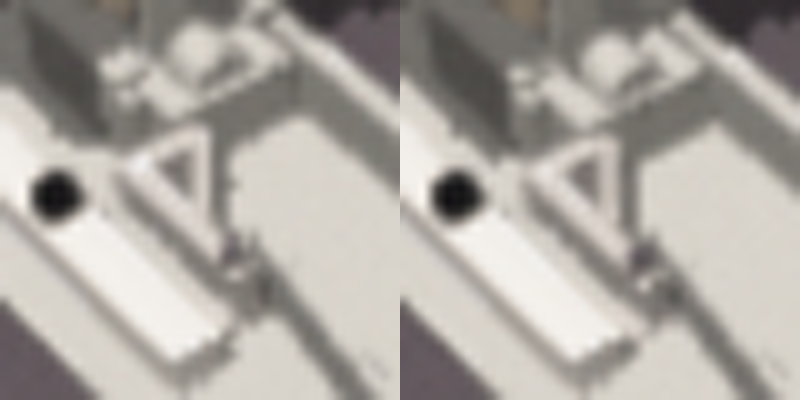

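Run:
```python
from h import *
p=np.load("guide2.npy")
a,b,d=[cv2.cvtColor(ld(f"side{k}.npz")["frame"],cv2.COLOR_RGB2GRAY).astype(np.float32) for k in(9,10,11)]
c=ld("side9.npz")
print("px per 4mm",proj(c,world(p,[(16,16,26)]))-proj(c,world(p,[(20,16,26)])), proj(c,world(p,[(20,16,26)])))
up=lambda g,x0,y0,x1,y1:cv2.resize(g[y0:y1,x0:x1],None,fx=8,fy=8,interpolation=cv2.INTER_CUBIC)
for nm,(x0,y0,x1,y1) in dict(pawl=(211,217,225,232),plate=(205,228,212,238),insert=(215,206,229,216)).items():
    for k,g in((10,b),(11,d)):
        t=up(a,x0,y0,x1,y1); s=up(g,x0-4,y0-4,x1+4,y1+4)
        m=cv2.matchTemplate(s,t,cv2.TM_CCOEFF_NORMED); _,v,_,l=cv2.minMaxLoc(m); print(nm,k,v,(l[0]-32)/8,(l[1]-32)/8)
```

```text
px per 4mm [[0.85061733 0.77071176]] [[218.83126014 215.94086908]]
pawl 10 0.9708610773086548 0.5 0.375
pawl 11 0.9741525053977966 0.75 0.75
plate 10 0.9958717823028564 0.125 0.125
plate 11 0.9957240223884583 0.125 0.125
insert 10 0.9535865187644958 0.875 0.75
insert 11 0.9535729885101318 1.25 1.0
```

Call:
{"name": "carry_out", "arguments": {
  "deltas": [
    [0, 0.0004, 0, 0, 0, 0],
    [0, 0, 0, 0, 0, 0],
    [0, 0, 0, 0, 0, 0],
    [0, 0, 0, 0, 0, 0]
  ]
}}

```text
clock: 17.38
tcp_pos: [0.603, 0.1207, 0.0373]
ee_rot: [[-0.339, -0.941, 0.001], [-0.941, 0.339, -0.0], [-0.0, -0.001, -1.0]]
wrist_force: [5.8, -3.6, 1.3]
width: 0.15
```

```bash
python3 tl.py
```

```text
local [59.97  0.06] F local [ 6.71 -1.37] 1.33 t 17.3833
```

Give is about 4 mm (travel past contact 4.1 mm, 6.7 N at the hand). I'll ease forward into the free play and let go.

Call:
{"name": "carry_out", "arguments": {
  "deltas": [
    [0, -0.001, 0, 0, 0, 0],
    [0, -0.001, 0, 0, 0, 0],
    [0, -0.001, 0, 0, 0, 0],
    [0, -0.001, 0, 0, 0, 0],
    [0, -0.001, 0, 0, 0, 0],
    [0, 0, 0, 0, 0, 0],
    [0, 0, 0, 0, 0, 0]
  ]
}}

```text
clock: 17.97
tcp_pos: [0.6064, 0.1195, 0.0371]
ee_rot: [[-0.339, -0.941, -0.002], [-0.941, 0.339, 0.0], [0.0, 0.002, -1.0]]
wrist_force: [-1.6, -0.5, 7.3]
width: 0.151
```

```bash
python3 tl.py
```

```text
local [6.366e+01 5.000e-02] F local [-1.3 -1. ] 7.27 t 17.9667
```

Call:
{"name": "carry_out", "arguments": {
  "deltas": [
    [0, 0, -0.0003, 0, 0, 0],
    [0, -0.001, 0, 0, 0, 0],
    [0, 0, 0, 0, 0, 0],
    [0, 0, 0, 0, 0, 0]
  ]
}}

```text
clock: 18.3
tcp_pos: [0.6071, 0.1192, 0.0372]
ee_rot: [[-0.338, -0.941, -0.002], [-0.941, 0.338, 0.0], [0.0, 0.002, -1.0]]
wrist_force: [-3.0, 1.3, 5.8]
width: 0.149
```

```bash
python3 tl.py
```

```text
local [6.441e+01 5.000e-02] F local [-3.29  0.15] 5.82 t 18.3
```

Tail is past the tooth face, in the free play. I'll open gently, wide enough to clear the flanges, then go straight up.

Call:
{"name": "carry_out", "arguments": {
  "deltas": [
    [0, 0, -0.0003, 0, 0, 0],
    [0, 0, 0, 0, 0, 0],
    [0, 0, 0, 0, 0, 0]
  ]
}}

```text
clock: 18.55
tcp_pos: [0.6075, 0.1189, 0.0372]
ee_rot: [[-0.339, -0.941, -0.001], [-0.941, 0.339, -0.0], [0.0, 0.001, -1.0]]
wrist_force: [-0.3, -0.0, -1.0]
width: 0.15
```

Call:
{"name": "carry_out", "arguments": {
  "deltas": [
    [0, 0, 0, 0, 0, 0],
    [0, 0, 0, 0, 0, 0],
    [0, 0, 0, 0, 0, 0],
    [0, 0, 0, 0, 0, 0],
    [0, 0, 0, 0, 0, 0],
    [0, 0, 0, 0, 0, 0]
  ],
  "claw": 0.05
}}

```text
clock: 19.05
tcp_pos: [0.608, 0.1188, 0.0376]
ee_rot: [[-0.339, -0.941, 0.0], [-0.941, 0.339, -0.0], [0.0, -0.0, -1.0]]
wrist_force: [-0.7, 0.0, 0.4]
width: 0.518
```

Call:
{"name": "carry_out", "arguments": {
  "deltas": [
    [0, 0, -0.005, 0, 0, 0],
    [0, 0, -0.01, 0, 0, 0],
    [0, 0, -0.02, 0, 0, 0],
    [0, 0, -0.025, 0, 0, 0],
    [0, 0, -0.025, 0, 0, 0],
    [0, 0, -0.025, 0, 0, 0],
    [0, 0, -0.02, 0, 0, 0],
    [0, 0, 0, 0, 0, 0],
    [0, 0, 0, 0, 0, 0],
    [0, 0, 0, 0, 0, 0]
  ]
}}

```text
clock: 19.88
tcp_pos: [0.6076, 0.1188, 0.1673]
ee_rot: [[-0.339, -0.941, -0.001], [-0.941, 0.339, -0.0], [0.0, 0.001, -1.0]]
wrist_force: [0.5, -0.1, 0.0]
width: 0.539
```

```bash
python3 tl.py; python3 snap.py 12 wrist side top;  python3 - <<'E'
import cv2
t=cv2.imread("pics/wrist12.png");s=cv2.imread("pics/side12.png")
cv2.imwrite("pics/c16.png",cv2.resize(t[60:260,150:350],None,fx=3,fy=3,interpolation=cv2.INTER_CUBIC))
cv2.imwrite("pics/c17.png",cv2.resize(s[175:265,170:270],None,fx=6,fy=6,interpolation=cv2.INTER_CUBIC))
E
```

```text
local [64.98 -0.16] F local [0.52 0.04] 0.02 t 19.8833
19.8833 [0.6076 0.1188 0.1673] w 0.539242032487207 F [ 0.5  -0.14  0.02] q6 [  6.8  30.3  86.7  -0.   63.1 116.5]
```

View pics/c16.png

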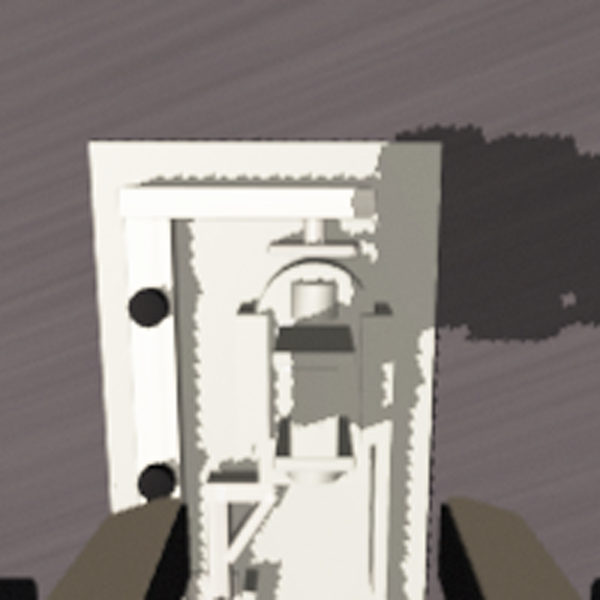

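View pics/c17.png

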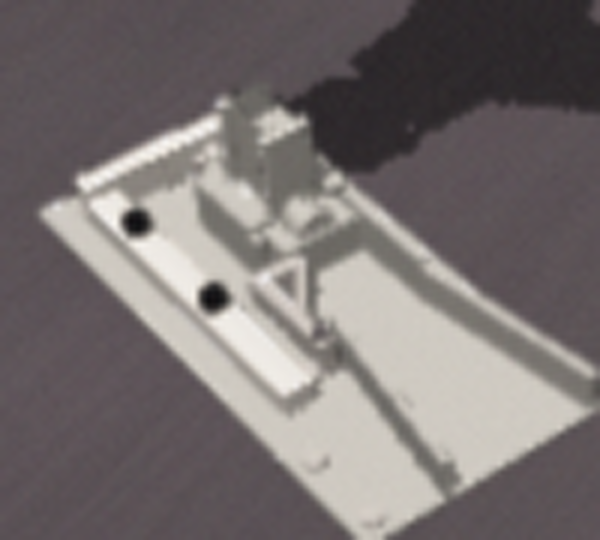

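View pics/top12.png

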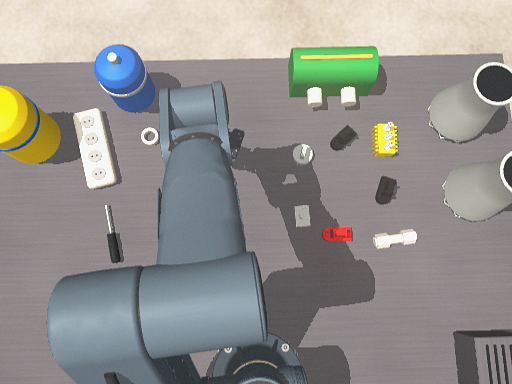

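```bash
python3 -c "
from bench import robot
print(robot.job_done())"
```

```text
the job is handed in; nothing more can be done
None
```

I pushed the insert in nose first until the pawl clicked, proved the catch with a gentle tug, let go and handed the job in. The arm's last move ended at 19.9 s, against the 64 s limit.

- **Push:** I gripped the grey insert by its bar and set it in the mouth. The highest readings were about 15 N along the push and 19 N downward, because the tool was pressing on the floor. I raised it slightly and both fell to about 6 N or less.
- **Click:** It showed as the pawl's sideways force dropping to zero, about 4 mm past the nominal place. In the pictures the buffer stayed clear of the nose, so it was not pressed.
- **Tug:** I pulled back about 4.1 mm past contact, with about 6.7 N at the hand. The side camera, checked 0.3 mm earlier in the pull, showed the pawl drawn about 3 to 3.5 mm. The two measures agree roughly, and both stay under 7 mm.
- **Last pictures:** After I eased forward and let go, the insert lies flat with the tooth behind its tail. The buffer is free, and the bystanders in the top view look where they were at the start. The robot touches nothing.

**Limits of the checks:** The forces were read only at the end of each move, so brief peaks in between were not seen. After the click the insert was also lifted about 1 mm off the floor, until I lowered it before the tug.

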